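Sweep loose microtubes into the bench tray

TASK

Clear the bench: use the fingertips to sweep the three microtubes lying on the worktop through the open side of the sheet-steel tray, so that each lies wholly inside it. Push them along the surface, do not pick any of them up, and leave the other things where they are.

Things in the scene. Friction and masses are not known exactly. Their poses are not given: they have to be found in the camera images.
- tray: Bare sheet-steel tray fixed to the worktop, open on one long side. Origin: centre of its underside; own x along its 170 mm width, own y from the open side (floor edge at y = -60 mm) to the back wall (inner face y = +57 mm). Inner side faces x = +-82 mm. Walls 20 mm high, back 28 mm.
- tray_lip (a point): Middle of the front edge of the tray's floor (tray y = -60 mm), 1.5 mm above the worktop, which is the floor's height. Before it an entry ramp rises from the worktop over 14 mm, so small parts slide in from the bench.
- tube_0: One of three loose closed 1.5 ml microtubes lying on their sides on the worktop (at the start the one with the smallest world x): 42 mm long, 10 to 16 g, tapered plastic, 12 mm thick at its cap, with a small cap tab. Origin: at the pointed end. Its own z runs along the tube from the point to the cap. It slides, and may roll over a little, when pushed.
- tube_0_mid (a point): Middle of that tube's axis, 20 mm from the point; about 4 mm above the worktop while the tube lies.
- tube_0_cap (a point): Centre of that tube's cap, 40 mm from the point.
- tube_1: One of three loose closed 1.5 ml microtubes lying on their sides on the worktop (the middle one at the start): 42 mm long, 10 to 16 g, tapered plastic, 12 mm thick at its cap, with a small cap tab. Origin: at the pointed end. Its own z runs along the tube from the point to the cap. It slides, and may roll over a little, when pushed.
- tube_1_mid (a point): Middle of that tube's axis, 20 mm from the point; about 4 mm above the worktop while the tube lies.
- tube_1_cap (a point): Centre of that tube's cap, 40 mm from the point.
- tube_2: One of three loose closed 1.5 ml microtubes lying on their sides on the worktop (at the start the one with the largest world x): 42 mm long, 10 to 16 g, tapered plastic, 12 mm thick at its cap, with a small cap tab. Origin: at the pointed end. Its own z runs along the tube from the point to the cap. It slides, and may roll over a little, when pushed.
- tube_2_mid (a point): Middle of that tube's axis, 20 mm from the point; about 4 mm above the worktop while the tube lies.
- tube_2_cap (a point): Centre of that tube's cap, 40 mm from the point.
- heating_block: Loose whitish heating block with two rows of holes, 46x72x40 mm (long side along own y), standing among the tubes; to be left alone. Origin: centre of its underside.
- timer: Loose lab timer with a display and three buttons, 66x70x19 mm; to be left alone. Origin: centre of its underside.
- rack_96: Loose low 96-hole rack, 84x124x21 mm (long side along own y); to be left alone. Origin: centre of its underside.
- marker: Loose marker pen lying on the worktop, 17x135x16 mm (along own y); to be left alone. Origin: centre of its underside.

How it is judged (in metres and radians):
At the end, for the whole second after the job is handed in: All three tubes lie at rest wholly inside the tray: point and cap of each past the front edge of the tray's floor, between the side walls and before the back wall, less than 35 mm above the worktop (y of tube_0 in the frame of tray between -0.06 and 0.06 m and x of tube_0 in the frame of tray between -0.083 and 0.083 m and height (world z) of each of tube_0, tube_0_cap, tube_1, tube_1_cap, tube_2, tube_2_cap below 0.035 m and y of tube_0_cap in the frame of tray between -0.06 and 0.06 m and x of tube_0_cap in the frame of tray between -0.083 and 0.083 m and linear speed of each of tube_0, tube_1, tube_2 below 0.02 m/s and y of tube_1 in the frame of tray between -0.06 and 0.06 m and x of tube_1 in the frame of tray between -0.083 and 0.083 m and y of tube_1_cap in the frame of tray between -0.06 and 0.06 m and x of tube_1_cap in the frame of tray between -0.083 and 0.083 m and y of tube_2 in the frame of tray between -0.06 and 0.06 m and x of tube_2 in the frame of tray between -0.083 and 0.083 m and y of tube_2_cap in the frame of tray between -0.06 and 0.06 m and x of tube_2_cap in the frame of tray between -0.083 and 0.083 m); the robot touches nothing.
It fails at once if a tube is lifted off the surface (its middle more than 32 mm above the worktop) (height (world z) of any of tube_0_mid, tube_1_mid, tube_2_mid above 0.032 m).
It fails at once if one of the other loose things is shifted by more than 15 mm (distance of any of heating_block, timer, rack_96, marker from where it was at the start of the episode above 0.015 m).
It also fails if it takes over 67 s, if anything falls off the work surface, if the arm or the gripper's body presses on something with over 40 N, if the wrist force passes 120 N, or if a joint passes its speed limit or range.

ROBOT

A 7-joint arm with a two-finger parallel gripper is mounted at the origin on a cart in front of the work surface, level with it; the furniture and walls round the work are solid. World frame = base frame: x ahead of the robot, y to its left, z up, the work surface at z = 0. Lengths are in mm, angles in rad, forces in N, time in s.
With the tool pointing down it reaches from about 400 to 875 mm from the base axis. Payload 4.4 kg.
Tool frame: the origin (TCP) lies midway between the tips of the shut fingers; the grasp point (between the pads) lies ctrl.grip_depth behind it (ctrl.grip_depth is the distance from the TCP to the grasp point, in mm); z points along the fingers, y is the line along which they close (so a half turn about z gives the same grasp; the last joint's range is limited). The gripper opens to 85 mm and grips with 20 to 120 N. Pads are 22 mm wide; open, the fingers measure 114 mm over their backs; the gripper's body (76 mm by 85 mm) begins 54 mm behind the grasp point. The pads swing forward as they close: fully open they stand 13 mm farther back than shut.
Start: joints at [1.279, 0.628, 0.038, 1.517, -0.027, 0.996, -0.02], TCP at [145.553, -633.508, 231.313] pointing down, gripper open.
Joint ranges: [-3.06, 3.06], [-0.37, 2.12], [-1.25, 1.32], [0.18, 2.47], [-1.1, 4.24], [0.23, 1.98], [-2.94, 2.94]. Speed limits (rad/s): [2.57, 2.57, 3.14, 3.14, 3.14, 3.14, 3.14].

INTERFACE

Orientations are given as [roll, pitch, yaw] about the fixed x, y, z axes, in that order (R = Rz(yaw) Ry(pitch) Rx(roll)).
In Python, from cell import ctrl gives the robot as it stands.
- The arm moves only by the tool carry_out, never from a script. Its argument "deltas" is one flat list of numbers, 7 for each row, row after row: the turn, a rotation vector about the tool's x, y, z in degrees, then the shift along the tool's x, y, z in m, then the closure, from -1 (fully open) to 1 (shut). In form: [wx, wy, wz, dx, dy, dz, claw, wx, wy, wz, dx, dy, dz, claw, ...]. A call has 1 to 12 rows; each row shifts and turns the commanded pose from where the row before left it, along the tool's axes as they then stand; what a row does not reach is not made up. A row lasts 1/8 s, in which the tool goes at most 62.5 mm and 10.7 degrees, less where a joint would pass 70% of its speed; a pose out of reach is approached as far as the arm can. A call with a gripper value outside its range is refused whole. The fingers move at their own pace and stop on an object; the grip force is fixed at half the most. Time passes only in rows, so rows that do not move let the fingers close. It gives the time, the measured TCP pose, the force, the opening and the grip force at its end, in the units of the state.
- ctrl.read_state(): the state, without advancing time (a new reading comes with each control period).
- ctrl.get_image(name): name is "side" or "top"; returns the picture (480x640x3 uint8, red, green, blue); there is no depth.
- ctrl.calibration(name): a dict with "mtx" (3x3 intrinsics, pixels), "R" (3x3) and "t" (3): a world point X has camera coordinates R X + t. Camera axes: x right, y down, z forward; pixel columns grow to the right and rows downward; lengths in mm; the calibration is good to about 2 mm. A picture is of the moment at which its call begins. calibration takes no time and is no camera call.
- ctrl.finish_job(): hands the job in; it is judged then, once.
The state is a dict: "clock": time; "qpos": joint angles; "qd": joint speeds; "tau": joint torques, N m; "eef_pos": TCP position; "tool_rot": TCP orientation; "force": force on the tool from outside, world axes, zero at the start; "torque": the same for the moment, N m; "width": finger opening in mm; "gripper_force": force on a finger pad.
Only numpy, scipy, OpenCV 4.12 (cv2) and the standard library are available. Lean on these libraries where they do the work, as an engineer would, in place of code of your own. Each camera call takes 0.05 s, during which the arm holds its last target. There are 200 camera calls.

## Working session

There is one attempt and no reset: what is moved stays moved. The work goes in short steps, Python scripts to look and compute and a tool call to move; the robot and the scene stay as the last step left them, time stands still between calls to the robot, and variables do not carry over. Pictures are saved under pics/ and viewed, at most 13 in all, crops included, and the job is handed in when it is done.

Besides the shell and the picture viewer there is one more tool, called in YAML: its name, and indented under it one key for each argument. carry_out: Moves the arm, as the interface text tells. Its arguments: {"type":"object","properties":{"deltas":{"type":"array"}},"required":["deltas"]}

```bash
mkdir -p pics; ls; python3 - <<'E'
from cell import ctrl
import cv2
for n in("top","side"):
    im=ctrl.get_image(n); cv2.imwrite(f"pics/{n}0.png",im[:,:,::-1])
    c=ctrl.calibration(n); print(n,c["mtx"].tolist(),c["R"].tolist(),c["t"])
s=ctrl.read_state(); print(s, ctrl.grip_depth)
E
```

```text
pics
top [[622.8335866460666, 0.0, 314.9617384377183], [0.0, 622.8335866460666, 233.60386311236977], [0.0, 0.0, 1.0]] [[-0.0041287767690638575, -0.999747822330892, -0.02207362559776514], [-0.9904155286651246, 0.007135737456748219, -0.13793535380724575], [0.13805808118821922, 0.021292557281534636, -0.9901952298526989]] [  74.83003588  571.68344824 1423.38364209]
side [[569.8429941542549, 0.0, 319.33596846409677], [0.0, 569.8429941542549, 239.18088324608593], [0.0, 0.0, 1.0]] [[0.9552843324894674, -0.29565606845038866, -0.0043969635672159064], [-0.13975196279383553, -0.43834344823078214, -0.8878763485353228], [0.260578650306242, 0.8487888492326029, -0.4600611442221247]] [-551.58449547  168.99291096  871.12747571]
{'clock': 0.1, 'qpos': array([ 1.27920052,  0.62925125,  0.03845232,  1.51825075, -0.02696752,
        0.9963176 , -0.01999412]), 'qd': array([ 0.00062748, -0.00244969, -0.00077556, -0.00194104, -0.0005657 ,
        0.00068238,  0.00037641]), 'tau': array([ 2.74883139e-03, -5.64536154e+01,  1.23108655e+00, -1.93974406e+01,
        1.15714862e-02,  5.38342923e-03, -6.47601269e-06]), 'eef_pos': array([ 145.41527346, -632.95449207,  230.48826584]), 'tool_rot': array([-3.13988452e+00,  4.85361262e-05,  2.25813679e-01]), 'force': array([-0.97150293, -0.09412661, -0.22764352]), 'torque': array([0.02569777, 0.00519894, 0.0081674 ]), 'gripper_force': 0.0, 'width': 85.52177608251714} 18.700000000000003
```

View pics/top0.png

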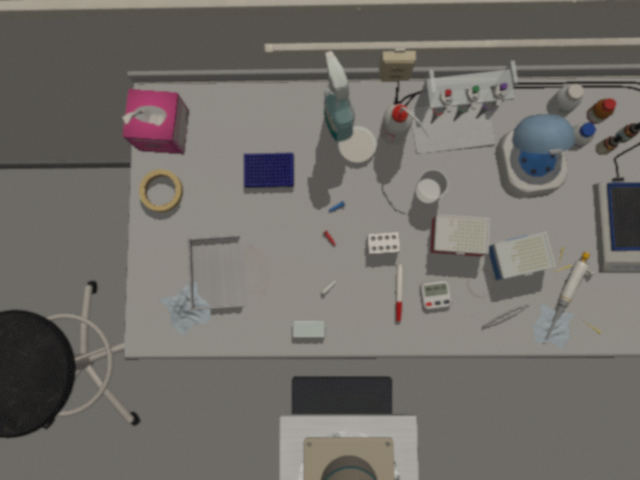

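View pics/side0.png

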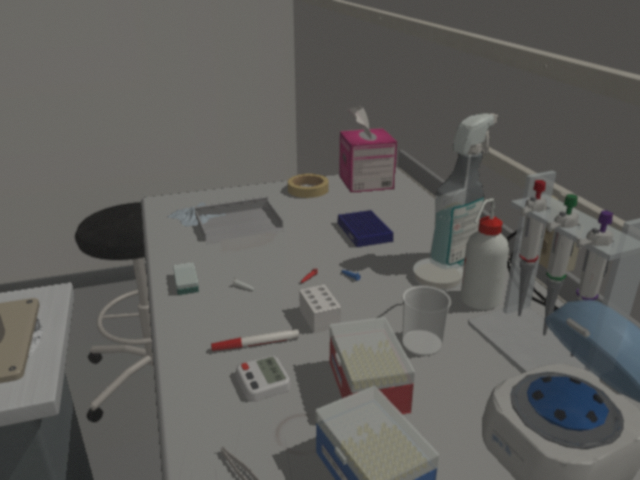

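The tray is at top-view pixels (195–245, 237–308), opening to the right. The white tube is at (328,288), red at (330,238) and blue at (337,207). The heating block at (384,243) and the marker at (399,290) are to the right of the tubes.

```bash
cat > h.py <<'E'
from cell import ctrl
import cv2,numpy as np
C=ctrl.calibration("top")
def w(u,v,z=4.,c=C):
    R,t,K=np.array(c["R"]),np.array(c["t"]),np.array(c["mtx"])
    d=R.T@np.linalg.solve(K,[u,v,1.]); o=-R.T@t
    return o+d*(z-o[2])/d[2]
def tubes(im,roi=(170,180,362,330)):
    a=im.astype(int); r,g,b=a[...,0],a[...,1],a[...,2]
    x0,y0,x1,y1=roi; M=np.zeros(r.shape,bool); M[y0:y1,x0:x1]=1
    bg=cv2.medianBlur(im,25).astype(int).sum(2)
    out={}
    for n,m in dict(red=(r-np.maximum(g,b)>35),blue=(b-r>35),white=(a.sum(2)-bg>60)&(abs(r-b)<25)).items():
        cs,_=cv2.findContours((m&M).astype(np.uint8),cv2.RETR_EXTERNAL,cv2.CHAIN_APPROX_NONE)
        for c in cs:
            if cv2.contourArea(c)<12: continue
            (cx,cy),(ww,hh),an=cv2.minAreaRect(c)
            bp=cv2.boxPoints(((cx,cy),(ww,hh),an)); 
            e=(bp[0]+bp[1])/2,(bp[2]+bp[3])/2; f=(bp[1]+bp[2])/2,(bp[3]+bp[0])/2
            if np.hypot(*(f[0]-f[1]))>np.hypot(*(e[0]-e[1])): e=f
            print(n,"px",round(cx),round(cy),"area",cv2.contourArea(c),"mid",w(cx,cy)[:2].round(),"ends",*[w(*p)[:2].round() for p in e])
E
python3 - <<'E'
from h import *
im=cv2.imread("pics/top0.png")[:,:,::-1].copy()
tubes(im)
for n,p,z in [("block",(384,243),40),("blockTL",(368,234),40),("blockBL",(369,254),40),("marker end",(400,265),8),("marker end2",(399,320),8),("trayTR",(243,237),20),("trayBR",(244,307),20),("trayTL",(192,239),28),("trayBL",(196,308),28),("rackBL?",(244,187),20),("rackBR",(294,187),20),("box",(293,321),20),("box",(324,321),20)]: print(n,w(*p,z)[:2].round())
cv2.imwrite("pics/crop.png",cv2.resize(im[190:330,180:410,::-1],None,fx=3.4,fy=3.4,interpolation=cv2.INTER_CUBIC))
E
```

```text
red px 330 238 area 45.5 mid [567.  37.] ends [583.  49.] [552.  26.]
blue px 336 206 area 32.0 mid [644.  20.] ends [652.   4.] [636.  36.]
blue px 268 182 area 211.5 mid [704. 185.] ends [703. 128.] [704. 243.]
white px 331 192 area 33.0 mid [678.  33.] ends [689.  33.] [667.  33.]
block [549. -90.]
blockTL [570. -53.]
blockBL [523. -54.]
marker end [ 500. -130.]
marker end2 [ 370. -124.]
trayTR [568. 244.]
trayBR [402. 240.]
trayTL [563. 364.]
trayBL [400. 351.]
rackBL? [690. 243.]
rackBR [689. 122.]
box [369. 124.]
box [369.  52.]
```

View pics/crop.png

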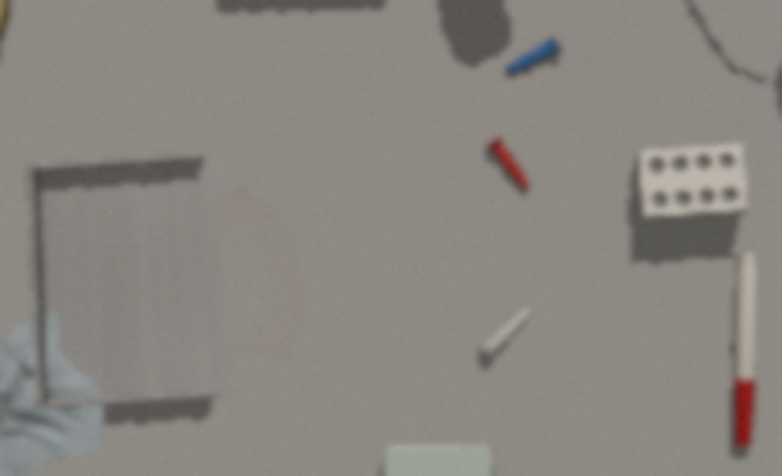

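The crop confirms the tubes. Blue is around (644,20) mm and red around (567,37). White has its cap at about (437,55) and its tip at about (464,25). The tray front edge is at y≈242 and x runs 402–566. The plan is to push each tube broadside with the fingers part-open, then steer the heading round to +y.

carry_out:
  deltas: [0, 0, -9.7, 0, 0, 0, 0.5, 0, 0, -9.7, 0, 0, 0, 0.5, 0, 0, -9.7, 0, 0, 0, 0.5, 0, 0, 0, 0.0575, 0, 0, 0.5, 0, 0, 0, 0.0575, 0, 0, 0.5, 0, 0, 0, 0.0575, 0, 0, 0.5, 0, 0, 0, 0.0575, 0, 0, 0.5, 0, 0, 0, 0.0575, 0, 0, 0.5, 0, 0, 0, 0.0575, 0, 0, 0.5]

```text
clock: 1.23
eef_pos: [402.8, -401.0, 231.1]
tool_rot: [-3.141, 0.0, 0.734]
force: [0.7, 0.5, 1.1]
width: 21.3
gripper_force: 0.0
```

carry_out:
  deltas: [0, 0, 0, 0.0367, -0.0369, 0, 0.5, 0, 0, 0, 0.0367, -0.0369, 0, 0.5, 0, 0, 0, 0.0367, -0.0369, 0, 0.5, 0, 0, 0, 0.0367, -0.0369, 0, 0.5, 0, 0, 0, 0.0367, -0.0369, 0, 0.5, 0, 0, 0, 0.0367, -0.0369, 0, 0.5, 0, 0, 0, 0.0367, -0.0369, 0, 0.5, 0, 0, 0, 0.0367, -0.0369, 0, 0.5, 0, 0, 0, 0, 0, 0.055, 0.5, 0, 0, 0, 0, 0, 0.055, 0.5, 0, 0, 0, 0, 0, 0.055, 0.5, 0, 0, 0, 0, 0, 0, 0.5]

```text
clock: 2.72
eef_pos: [418.6, 13.2, 62.8]
tool_rot: [-3.135, 0.009, 0.734]
force: [-0.4, 0.4, 0.1]
width: 21.7
gripper_force: 0.0
```

```bash
python3 - <<'E'
from h import *
for p in [(323.2,293.8),(335.9,281.8),(329.5,287.8)]: print(w(*p).round())
E
```

```text
[433.  53.   4.]
[461.  23.   4.]
[447.  38.   4.]
```

carry_out:
  deltas: [0, 0, 0, 0, 0, 0.029, 0.5, 0, 0, 0, 0, 0, 0.029, 0.5, 0, 0, 0, 0, 0, 0, 0.5, 0, 0, 0, 0.0125, 0, 0, 0.5, 0, 0, 0, 0.0125, 0, 0, 0.5, 0, 0, 0, 0.0125, 0, 0, 0.5, 0, 0, -4, 0.0125, 0, 0, 0.5, 0, 0, -4, 0.0125, 0, 0, 0.5, 0, 0, -4, 0.0125, 0, 0, 0.5, 0, 0, -4, 0.0125, 0, 0, 0.5]

```text
clock: 3.98
eef_pos: [481.0, 71.8, 30.6]
tool_rot: [-3.14, 0.017, 1.016]
force: [-0.5, -1.0, -0.5]
width: 21.1
gripper_force: 0.0
```

```bash
python3 - <<'E'
from h import *
t=ctrl.get_image("top");s=ctrl.get_image("side")
a=cv2.resize(t[180:330,180:400],(800,545));b=cv2.resize(s[170:320,140:380],(800,500))
cv2.imwrite("pics/c1.png",cv2.resize(np.vstack([a,b]),(459,600))[:,:,::-1])
E
```

```text
(no output)
```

View pics/c1.png

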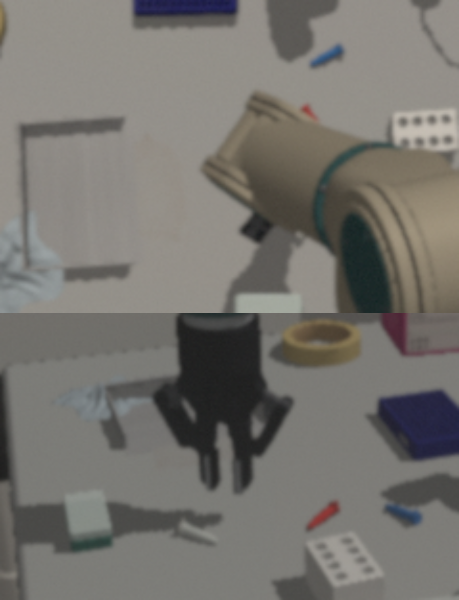

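The fingers passed over the white tube: TCP z stayed at 30 because the descent was limited close to the base. Nothing was disturbed, so I'll go back at a slightly larger radius and descend more slowly.

carry_out:
  deltas: [0, 1, 0, -0.0232, -0.0058, 0, 0.5, 0, 0, 0, -0.0232, -0.0058, 0, 0.5, 0, 0, 0, -0.0232, -0.0058, 0, 0.5, 0, 0, 7.6, 0, 0, 0, 0.5, 0, 0, 7.6, 0, 0, 0, 0.5, 0, 0, 0, 0, 0, 0, 0.5]

```text
clock: 4.82
eef_pos: [428.6, 20.7, 31.0]
tool_rot: [-3.141, 0.0, 0.749]
force: [0.3, 0.8, -0.7]
width: 21.2
gripper_force: 0.0
```

```bash
python3 - <<'E'
from h import *
s=ctrl.read_state(); print(s["qpos"].round(3),s["eef_pos"].round(1),s["tool_rot"].round(3))
E
```

```text
[ 0.082  0.728 -0.284  2.259  0.824  0.256 -1.763] [428.6  20.7  31. ] [-3.141  0.     0.749]
```

carry_out:
  deltas: [0, 0, 0, 0, 0.02, 0, 0.5, 0, 0, 0, 0, 0.02, 0, 0.5, 0, 0, -9.4, 0, 0, 0, 0.5, 0, 0, -9.4, 0, 0, 0, 0.5, 0, 0, -9.4, 0, 0, 0, 0.5, 0, 0, -9.4, 0, 0, 0, 0.5, 0, 0, -9.4, 0, 0, 0, 0.5, 0, 0, 0, 0, 0, 0.009, 0.5, 0, 0, 0, 0, 0, 0.009, 0.5, 0, 0, 0, 0, 0, 0.009, 0.5, 0, 0, 0, 0, 0, 0, 0.5]

```text
clock: 6.2
eef_pos: [455.3, -8.2, 2.9]
tool_rot: [-3.139, -0.001, 1.569]
force: [-0.2, -1.0, 0.3]
width: 20.9
gripper_force: 0.0
```

```bash
python3 - <<'E'
from h import *
s=ctrl.read_state(); print(s["qpos"].round(3),s["eef_pos"].round(1),s["tool_rot"].round(3))
E
```

```text
[ 0.288  0.837 -0.493  2.189  1.123  0.4   -1.15 ] [455.3  -8.2   2.9] [-3.139e+00 -1.000e-03  1.569e+00]
```

carry_out:
  deltas: [0, 0, 0, 0.0125, 0.0005, -0.0012, 0.5, 0, 0, 0, 0.0125, 0.0005, 0, 0.5, 0, 0, 0, 0.0125, 0.0005, 0, 0.5, 0, 0, 0, 0.0125, 0.0005, 0, 0.5, 0, 0, 0, 0.0125, 0.0005, 0, 0.5, 0, 0, 0, 0.0125, 0.0005, 0, 0.5, 0, 0, 0, 0.0125, 0.0005, 0, 0.5, 0, 0, 0, 0.0125, 0.0005, 0, 0.5, 0, 0, 0, 0.0125, 0.0005, 0, 0.5, 0, 0, 0, 0.0125, 0.0005, 0, 0.5, 0, 0, 0, 0.0125, 0.0005, 0, 0.5, 0, 0, 0, 0, 0, 0, 0.5]

```text
clock: 7.7
eef_pos: [461.7, 130.7, 5.2]
tool_rot: [-3.141, -0.002, 1.571]
force: [-0.5, -0.2, -0.1]
width: 21.4
gripper_force: 0.0
```

```bash
python3 - <<'E'
from h import *
t=ctrl.get_image("top");s=ctrl.get_image("side")
a=cv2.resize(t[180:330,180:400],(800,545));b=cv2.resize(s[170:320,140:380],(800,500))
cv2.imwrite("pics/c2.png",cv2.resize(np.vstack([a,b]),(459,600))[:,:,::-1])
E
```

```text
(no output)
```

View pics/c2.png

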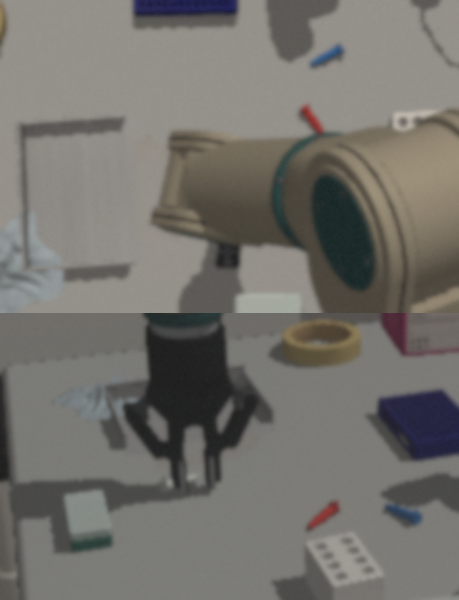

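The side view shows the white tube lying crosswise ahead of the two fingers at about (180,480), so the push is working. I'll continue.

carry_out:
  deltas: [0, 0, 0, 0.0125, 0, 0, 0.5, 0, 0, 0, 0.0125, 0, 0, 0.5, 0, 0, 0, 0.0125, 0, 0, 0.5, 0, 0, 0, 0.0125, 0, 0, 0.5, 0, 0, 0, 0.0125, 0, 0, 0.5, 0, 0, 0, 0.0125, 0, 0, 0.5, 0, 0, 0, 0.0125, 0, 0, 0.5, 0, 0, 0, 0.0125, 0, 0, 0.5, 0, 0, 0, 0.0125, 0, 0, 0.5, 0, 0, 0, 0.0125, 0, 0, 0.5, 0, 0, 0, 0.0125, 0, 0, 0.5, 0, 0, 0, 0.0125, 0, 0, 0.5]

```text
clock: 9.3
eef_pos: [461.9, 280.0, 5.3]
tool_rot: [-3.141, -0.001, 1.569]
force: [-0.5, -0.1, 0.1]
width: 21.5
gripper_force: 0.0
```

carry_out:
  deltas: [0, 0, 0, -0.03, 0, 0, 0.5, 0, 0, 0, 0, 0, -0.06, 0.5, 0, 0, 0, -0.0514, 0.023, 0, 0.5, 0, 0, 0, -0.0514, 0.023, 0, 0.5, 0, 0, 0, -0.0514, 0.023, 0, 0.5, 0, 0, 0, -0.0514, 0.023, 0, 0.5, 0, 0, 0, -0.0514, 0.023, 0, 0.5, 0, 0, -6.6, 0, 0, 0, 0.5, 0, 0, -6.6, 0, 0, 0, 0.5, 0, 0, 0, 0, 0, 0.03, 0.5, 0, 0, 0, 0, 0, 0.03, 0.5, 0, 0, 0, 0, 0, 0, 0.5]

```text
clock: 10.8
eef_pos: [574.7, -8.2, 3.1]
tool_rot: [-3.137, -0.002, 1.799]
force: [0.1, 0.1, 0.2]
width: 21.4
gripper_force: 0.0
```

Next, push red along heading 1.8.

carry_out:
  deltas: [0, 0, 0, 0.0125, 0, -0.001, 0.5, 0, 0, 0, 0.0125, 0, 0, 0.5, 0, 0, 0, 0.0125, 0, 0, 0.5, 0, 0, 0, 0.0125, 0, 0, 0.5, 0, 0, 0, 0.0125, 0, 0, 0.5, 0, 0, 0, 0.0125, 0, 0, 0.5, 0, 0, 0, 0.0125, 0, 0, 0.5, 0, 0, 0, 0.0125, 0, 0, 0.5, 0, 0, 0, 0.0125, 0, 0, 0.5, 0, 0, 0, 0.0125, 0, 0, 0.5, 0, 0, 0, 0.0125, 0, 0, 0.5, 0, 0, 0, 0, 0, 0, 0.5]

```text
clock: 12.3
eef_pos: [544.9, 127.5, 6.1]
tool_rot: [-3.141, -0.002, 1.801]
force: [-0.3, 0.5, 0.4]
width: 21.1
gripper_force: 0.0
```

```bash
python3 - <<'E'
from h import *
t=ctrl.get_image("top");s=ctrl.get_image("side")
a=cv2.resize(t[180:330,180:400],(800,545));b=cv2.resize(s[170:320,140:380],(800,500))
cv2.imwrite("pics/c3.png",cv2.resize(np.vstack([a,b]),(459,600))[:,:,::-1])
E
```

```text
(no output)
```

View pics/c3.png

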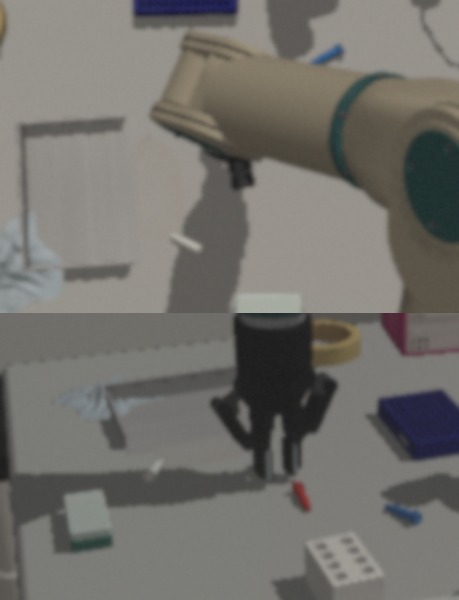

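Both tubes slid off the finger face: white is at crop (187,242), short of the tray, and red is beside the fingers. I'll pull clear and measure again.

carry_out:
  deltas: [0, 0, 0, 0, 0, -0.055, 0.5, 0, 0, 0, 0, 0, -0.055, 0.5, 0, 0, 0, 0, 0, -0.055, 0.5, 0, 0, 0, -0.0584, -0.0136, 0, 0.5, 0, 0, 0, -0.0584, -0.0136, 0, 0.5, 0, 0, 0, -0.0584, -0.0136, 0, 0.5, 0, 0, 0, -0.0584, -0.0136, 0, 0.5, 0, 0, 0, -0.0584, -0.0136, 0, 0.5]

```text
clock: 13.4
eef_pos: [544.7, -177.3, 170.7]
tool_rot: [-3.141, -0.001, 1.798]
force: [1.8, -0.1, 0.2]
width: 21.5
gripper_force: 0.0
```

```bash
python3 - <<'E'
from h import *
t=ctrl.get_image("top"); tubes(t,(200,190,366,330))
cv2.imwrite("pics/c4.png",cv2.resize(t[190:320,190:370],None,fx=4.4,fy=4.4,interpolation=cv2.INTER_CUBIC)[:,:,::-1])
E
```

```text
red px 313 241 area 52.5 mid [559.  77.] ends [559.  58.] [559.  96.]
blue px 336 206 area 33.0 mid [644.  20.] ends [652.   4.] [636.  36.]
white px 331 194 area 24.0 mid [675.  33.] ends [684.  33.] [667.  33.]
```

View pics/c4.png

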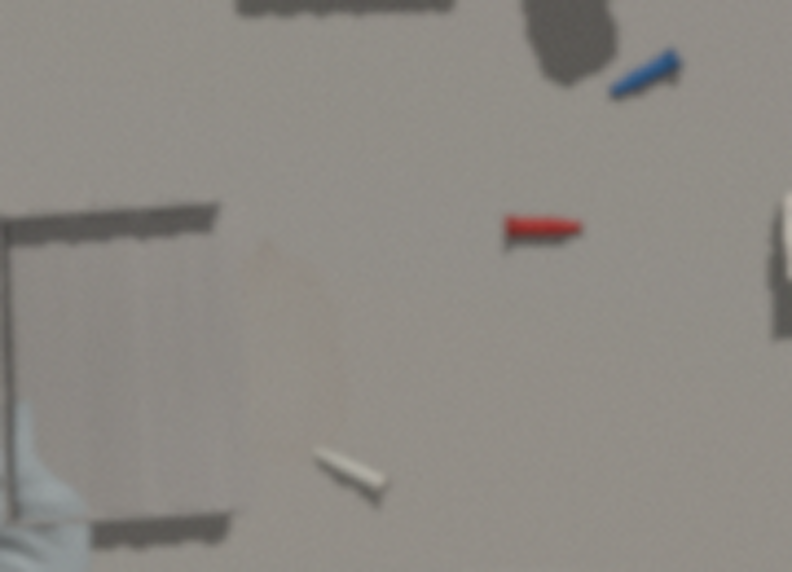

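Current state: red lies along y with its cap leading, from (559,58) to (559,96). White has its cap at crop (383,485) and its tip at (316,452), so it points into the tray. Blue hasn't moved and also points at the tray.

I'll push along the tube axes instead. With a narrow finger gap, red's trailing tip sits in the gap, and white and blue get pushed on the cap end.

carry_out:
  deltas: [0, 0, 0, 0.0504, 0.0153, 0, 0.8, 0, 0, 0, 0.0504, 0.0153, 0, 0.8, 0, 0, 0, 0.0504, 0.0153, 0, 0.8, 0, 0, 0, 0.0504, 0.0153, 0, 0.8, 0, 0, 6.5, 0, 0, 0, 0.8, 0, 0, 6.5, 0, 0, 0, 0.8, 0, 0, 0, 0, 0, 0.0555, 0.8, 0, 0, 0, 0, 0, 0.0555, 0.8, 0, 0, 0, 0, 0, 0.0555, 0.8, 0, 0, 0, 0, 0, 0, 0.8]

```text
clock: 14.7
eef_pos: [558.9, 35.7, 2.9]
tool_rot: [-3.139, -0.0, 1.572]
force: [0.3, 0.7, -0.1]
width: 8.6
gripper_force: 0.0
```

```bash
python3 - <<'E'
from h import *
tip,cap=w(261.8,292.7,3),w(277,300.2,6); print(tip,cap,np.arctan2(*(tip-cap)[1::-1]))
E
```

```text
[435.98640569 199.75360256   3.        ] [417.92553148 163.13481106   6.        ] 1.1125928203350066
```

carry_out:
  deltas: [0, 0, 0, 0.0125, 0, 0, 0.8, 0, 0, 0, 0.0125, 0, 0, 0.8, 0, 0, 0, 0.0125, 0, 0, 0.8, 0, 0, -2, 0.0125, 0, 0, 0.8, 0, 0, -2, 0.0125, 0, 0, 0.8, 0, 0, 0, 0.0125, 0, 0, 0.8, 0, 0, 0, 0.0125, 0, 0, 0.8, 0, 0, 0, 0.0125, 0, 0, 0.8]

```text
clock: 15.7
eef_pos: [555.8, 136.9, 4.5]
tool_rot: [-3.141, -0.001, 1.642]
force: [0.6, -0.7, 0.3]
width: 8.6
gripper_force: 0.5
```

```bash
python3 - <<'E'
from h import *
a=ctrl.get_image("side"); c=ctrl.calibration("side")
m=((a[...,0].astype(int)-a.max(2,where=np.array([0,1,1],bool),initial=0))>30); m[320:]=0;m[:150]=0;m[:,:200]=0;m[:,400:]=0
ys,xs=np.nonzero(m); print(len(xs)); 
if len(xs): print(w(xs.mean(),ys.mean(),5,c).round(), w(xs[ys.argmin()],ys.min(),5,c).round(), w(xs[ys.argmax()],ys.max(),5,c).round())
E
```

```text
0
```

carry_out:
  deltas: [0, 0, 0, 0.0125, 0, 0, 0.8, 0, 0, 0, 0.0125, 0, 0, 0.8, 0, 0, 0, 0.0125, 0, 0, 0.8, 0, 0, 0, 0.0125, 0, 0, 0.8, 0, 0, 0, 0.0125, 0, 0, 0.8, 0, 0, 0, 0.0125, 0, 0, 0.8, 0, 0, 0, 0.0125, 0, 0, 0.8, 0, 0, 0, 0.0125, 0, 0, 0.8, 0, 0, 0, 0.0125, 0, 0, 0.8, 0, 0, 0, 0.0125, 0, 0, 0.8, 0, 0, 0, 0.0125, 0, 0, 0.8]

```text
clock: 17.12
eef_pos: [546.3, 273.8, 4.9]
tool_rot: [-3.141, -0.001, 1.642]
force: [0.1, -2.4, 3.9]
width: 8.9
gripper_force: 3.1
```

carry_out:
  deltas: [0, 0, 0, 0, -0.003, 0, 0.72, 0, 0, 0, -0.002, 0, 0, 0.72, 0, 0, 0, -0.019, 0, 0, 0.72, 0, 0, 0, -0.019, 0, 0, 0.72, 0, 0, 0, 0, 0, -0.06, 0.72, 0, 0, 10.2, 0, 0, 0, 0.86, 0, 0, 10.2, 0, 0, 0, 0.86, 0, 0, 10.2, 0, 0, 0, 0.86, 0, 0, 0, -0.0475, -0.0282, 0, 0.86, 0, 0, 0, -0.0475, -0.0282, 0, 0.86, 0, 0, 0, -0.0475, -0.0282, 0, 0.86, 0, 0, 0, 0, 0, 0, 0.86]

```text
clock: 18.62
eef_pos: [401.9, 137.7, 64.7]
tool_rot: [-3.138, 0.007, 1.106]
force: [0.9, 0.7, -0.1]
width: 5.6
gripper_force: 0.0
```

```bash
python3 - <<'E'
from h import *
print(ctrl.read_state()["qpos"].round(3))
t=ctrl.get_image("top"); tubes(t,(190,190,366,330))
E
```

```text
[-0.062  0.681 -0.49   2.247  0.842  0.411 -1.72 ]
red px 225 248 area 49.0 mid [544. 289.] ends [547. 309.] [541. 270.]
blue px 336 206 area 33.0 mid [644.  20.] ends [652.   4.] [636.  36.]
white px 244 302 area 15.0 mid [415. 241.] ends [422. 236.] [407. 246.]
white px 331 194 area 25.5 mid [675.  33.] ends [684.  33.] [667.  33.]
```

Red is now in the tray at (541–547, 270–309). White is next.

carry_out:
  deltas: [0, 0.4, 0, 0.0117, 0.0032, 0, 0.86, 0, 0, 0, 0, 0, 0.02, 0.86, 0, 0, 0, 0, 0, 0.015, 0.86, 0, 0, 0, 0, 0, 0.015, 0.86, 0, 0, 0, 0, 0, 0.01, 0.86, 0, 0, 0, 0, 0, 0, 0.86]

```text
clock: 19.42
eef_pos: [416.3, 154.0, 3.9]
tool_rot: [-3.14, -0.009, 1.108]
force: [-0.1, 0.4, 0.1]
width: 5.9
gripper_force: 0.0
```

```bash
python3 - <<'E'
from h import *
s=ctrl.get_image("side");t=ctrl.get_image("top")
a=cv2.resize(s[170:290,150:330],(600,400),interpolation=cv2.INTER_CUBIC);b=cv2.resize(t[220:330,210:310],(220,200))
cv2.imwrite("pics/c5.png",np.hstack([a,cv2.copyMakeBorder(b,0,200,0,0,0)[:, :200]])[:,:,::-1])
E
```

View pics/c5.png

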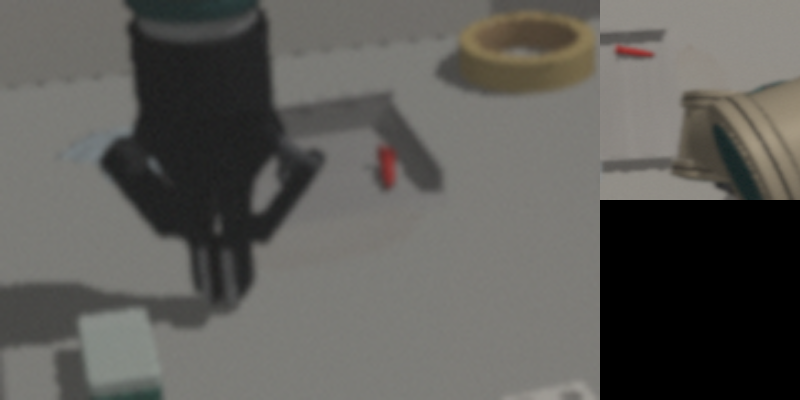

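Red is in the tray, and white is hidden behind the fingers from the side camera, so it must be ahead of them. Pushing along its axis.

carry_out:
  deltas: [0, -0.5, 0, 0.01, 0, 0, 0.86, 0, 0, 0, 0.0125, 0, 0, 0.86, 0, 0, 0, 0.0125, 0, 0, 0.86, 0, 0, 0, 0.0125, 0, 0, 0.86, 0, 0, 0, 0.0125, 0, 0, 0.86, 0, 0, 0, 0.0125, 0, 0, 0.86, 0, 0, 0, 0.0125, 0, 0, 0.86, 0, 0, 0, 0.0125, 0, 0, 0.86, 0, 0, 0, 0.0125, 0, 0, 0.86, 0, 0, 0, 0.0125, 0, 0, 0.86]

```text
clock: 20.78
eef_pos: [469.9, 263.1, 4.6]
tool_rot: [-3.14, 0.001, 1.108]
force: [0.0, -1.5, 1.2]
width: 5.8
gripper_force: 0.1
```

carry_out:
  deltas: [0, 0, 0, -0.025, 0, 0, 0.86, 0, 0, 0, 0, 0, -0.06, 0.86, 0, 0, 0, -0.0245, 0.051, 0, 0.86, 0, 0, 0, -0.0245, 0.051, 0, 0.86, 0, 0, 0, -0.0245, 0.051, 0, 0.86, 0, 0, 0, -0.0245, 0.051, 0, 0.86, 0, 0, 0, -0.0245, 0.051, 0, 0.86, 0, 0, 0, -0.0245, 0.051, 0, 0.86, 0, 0, -10.56, 0, 0, 0, 0.86, 0, 0, -10.56, 0, 0, 0, 0.86, 0, 0, -10.56, 0, 0, 0, 0.86, 0, 0, -10.56, 0, 0, 0, 0.86]

```text
clock: 22.28
eef_pos: [666.8, -28.0, 64.3]
tool_rot: [-3.139, -0.0, 1.851]
force: [1.4, -1.2, -0.3]
width: 6.3
gripper_force: 0.0
```

```bash
python3 - <<'E'
from h import *
t=ctrl.get_image("top"); tubes(t,(190,215,366,330))
cv2.imwrite("pics/c6.png",cv2.resize(t[190:320,190:370],None,fx=4.4,fy=4.4,interpolation=cv2.INTER_CUBIC)[:,:,::-1])
E
```

```text
red px 225 248 area 50.0 mid [544. 289.] ends [548. 309.] [541. 270.]
white px 320 324 area 62.0 mid [360.  61.] ends [371.  61.] [350.  61.]
white px 361 258 area 120.0 mid [518. -37.] ends [554. -39.] [484. -35.]
```

View pics/c6.png

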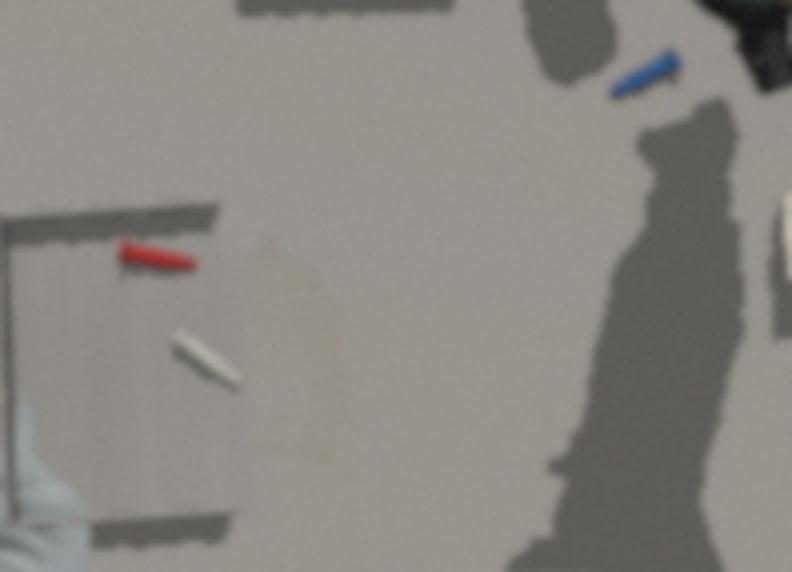

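White is only just past the front edge: its right end is at crop (238,383), with the edge near column 240. I'll nudge it in later. Blue now, pushed along its own axis.

carry_out:
  deltas: [0, 0, -10.3, 0, 0, 0, 0.86, 0, 0, 0, 0, 0, 0.03, 0.86, 0, 0, 0, 0, 0, 0.03, 0.86, 0, 0, 0, 0, 0, 0, 0.86, 0, 0, 0, 0.0125, 0, 0, 0.86, 0, 0, 0, 0.0125, 0, 0, 0.86, 0, 0, 0, 0.0125, 0, 0, 0.86, 0, 0, 0, 0.0125, 0, 0, 0.86, 0, 0, 0, 0.0125, 0, 0, 0.86, 0, 0, 0, 0.0125, 0, 0, 0.86, 0, 0, 0, 0.0125, 0, 0, 0.86]

```text
clock: 23.7
eef_pos: [627.8, 51.3, 4.4]
tool_rot: [-3.14, -0.0, 2.025]
force: [-0.7, -0.9, 0.0]
width: 6.0
gripper_force: 0.1
```

```bash
cat >> h.py <<'E'
def sideblue():
    a=ctrl.get_image("side").astype(int); c=ctrl.calibration("side")
    m=(a[...,2]-a[...,0]>25)&(a[...,2]-a[...,1]>12); m[330:]=0;m[:190]=0;m[:,:150]=0;m[:,375:]=0
    n,l,st,ce=cv2.connectedComponentsWithStats(m.astype(np.uint8))
    for i in range(1,n):
        if st[i,4]>5:
            print("side",st[i],w(*ce[i],5,c).round())
E
python3 - <<'E'
from h import *
sideblue(); tubes(ctrl.get_image("top"),(190,190,366,300))
p=[(230.5,266),(244,277)]
print([w(*q,6).round() for q in p])
E
```

```text
side [358 212  17  34 391] [742. 183.   5.]
side [321 260   7   4  19] [613.  82.   5.]
red px 225 248 area 50.0 mid [544. 289.] ends [548. 309.] [541. 270.]
white px 329 235 area 26.5 mid [574.  38.] ends [577.  46.] [570.  29.]
white px 342 220 area 65.5 mid [611.   6.] ends [616. -10.] [606.  22.]
white px 308 212 area 25.5 mid [630.  90.] ends [642.  90.] [618.  90.]
[array([500., 275.,   6.]), array([473., 242.,   6.])]
```

Blue is on track: it's seen at (613,82) and expected at (613,81).

carry_out:
  deltas: [0, 0, 0, 0.0125, 0, 0, 0.86, 0, 0, 0, 0.0125, 0, 0, 0.86, 0, 0, 0, 0.0125, 0, 0, 0.86, 0, 0, 0, 0.0125, 0, 0, 0.86, 0, 0, 0, 0.0125, 0, 0, 0.86, 0, 0, 0, 0.0125, 0, 0, 0.86]

```text
clock: 24.55
eef_pos: [594.9, 118.8, 4.5]
tool_rot: [-3.14, -0.0, 2.025]
force: [-0.1, -0.0, -0.0]
width: 5.7
gripper_force: 0.0
```

```bash
python3 - <<'E'
from h import *
sideblue(); tubes(ctrl.get_image("top"),(190,190,366,300))
E
```

```text
side [340 212  35  33 776] [736. 205.   5.]
side [296 247   6   3  13] [581. 150.   5.]
red px 225 248 area 51.0 mid [544. 290.] ends [548. 309.] [540. 270.]
white px 360 251 area 30.5 mid [535. -36.] ends [547. -24.] [523. -48.]
white px 302 250 area 18.0 mid [538. 105.] ends [545. 105.] [530. 105.]
white px 312 234 area 63.0 mid [576.  79.] ends [582.  65.] [570.  94.]
white px 275 227 area 36.5 mid [595. 168.] ends [608. 175.] [582. 162.]
white px 257 196 area 43.0 mid [671. 213.] ends [676. 204.] [666. 223.]
```

carry_out:
  deltas: [0, 0, 0, 0.0125, 0, 0, 0.86, 0, 0, 0, 0.0125, 0, 0, 0.86, 0, 0, 0, 0.0125, 0, 0, 0.86, 0, 0, 0, 0.0125, 0, 0, 0.86, 0, 0, 0, 0.0125, 0, 0, 0.86, 0, 0, 0, 0.0125, 0, 0, 0.86, 0, 0, 0, 0.0125, 0, 0, 0.86, 0, 0, 0, 0.0125, 0, 0, 0.86, 0, 0, 0, 0.0125, 0, 0, 0.86, 0, 0, 0, 0.0125, 0, 0, 0.86, 0, 0, 0, 0.0125, 0, 0, 0.86, 0, 0, 0, 0.0125, 0, 0, 0.86]

```text
clock: 26.15
eef_pos: [529.1, 253.5, 4.5]
tool_rot: [-3.14, -0.0, 2.025]
force: [0.4, 0.6, 0.2]
width: 6.2
gripper_force: 0.1
```

carry_out:
  deltas: [0, 0, 0, -0.03, 0, 0, 0.86, 0, 0, 0, -0.03, 0, 0, 0.86, 0, 0, 0, 0, 0, -0.06, 0.6, 0, 0, 0, 0.003, -0.04, 0, 0.6, 0, 0, 0, 0.003, -0.04, 0, 0.6, 0, 0, 8.7, -0.01, 0, 0, 0.6, 0, 0, 8.7, 0, 0, 0, 0.6, 0, 0, 8.7, 0, 0, 0, 0.6]

```text
clock: 27.15
eef_pos: [485.7, 160.4, 64.8]
tool_rot: [-3.14, 0.0, 1.564]
force: [-0.2, -0.1, 0.2]
width: 17.3
gripper_force: 0.0
```

```bash
python3 - <<'E'
from h import *
t=ctrl.get_image("top"); tubes(t,(190,235,366,330))
cv2.imwrite("pics/c7.png",cv2.resize(t[225:315,180:300],None,fx=6.5,fy=6.5,interpolation=cv2.INTER_CUBIC)[:,:,::-1])
E
```

```text
red px 225 248 area 50.0 mid [544. 289.] ends [548. 309.] [541. 270.]
blue px 227 260 area 26.5 mid [515. 284.] ends [524. 269.] [507. 298.]
white px 348 313 area 22.5 mid [387.  -6.] ends [398.   2.] [376. -14.]
white px 286 291 area 56.0 mid [440. 143.] ends [440. 130.] [440. 156.]
white px 264 285 area 37.5 mid [454. 194.] ends [465. 199.] [442. 188.]
white px 232 246 area 17.5 mid [548. 274.] ends [548. 263.] [549. 285.]
```

View pics/c7.png

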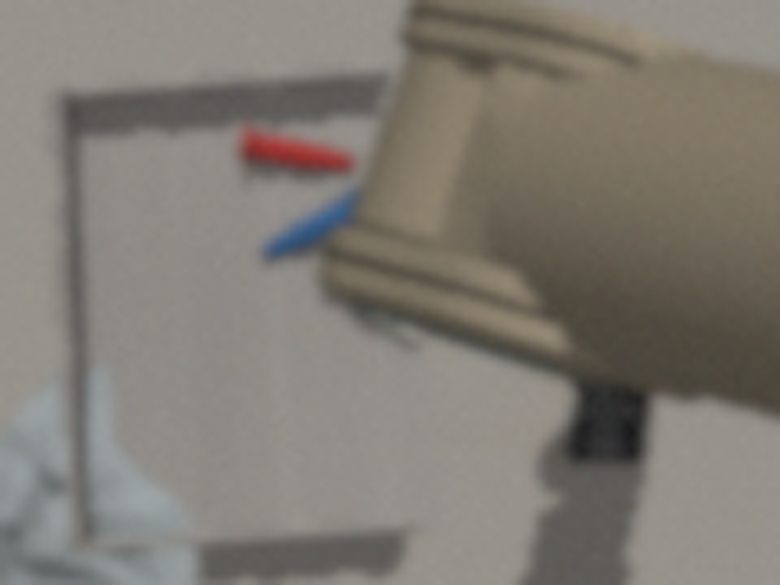

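Red and blue are in the tray, with blue's point at crop (265,255). White is hidden under the arm near (400,340). A short broad nudge should bring it fully in.

carry_out:
  deltas: [0, 0, 0, 0.04, -0.004, 0, 0.5, 0, 0, 0, 0, 0, 0.03, 0.5, 0, 0, 0, 0, 0, 0.03, 0.5, 0, 0, 0, 0, 0, 0, 0.5, 0, 0, 0, 0.01, 0, 0, 0.5, 0, 0, 0, 0.01, 0, 0, 0.5, 0, 0, 0, 0.01, 0, 0, 0.5, 0, 0, 0, 0.01, 0, 0, 0.5, 0, 0, 0, 0.01, 0, 0, 0.5, 0, 0, 0, 0, 0, 0, 0.5]

```text
clock: 28.45
eef_pos: [481.7, 251.5, 4.7]
tool_rot: [-3.14, -0.001, 1.571]
force: [-0.4, 0.3, 0.3]
width: 21.3
gripper_force: 0.0
```

carry_out:
  deltas: [0, 0, 0, 0.01, 0, 0, 0.5, 0, 0, 0, 0, 0, 0, 0.5, 0, 0, 0, -0.03, 0, 0, 0.5, 0, 0, 0, -0.03, 0, 0, 0.5, 0, 0, 0, 0, 0, -0.05, 0.5, 0, 0, 0, 0, 0, -0.05, 0.5, 0, 0, 0, -0.06, 0, 0, 0.5, 0, 0, 0, -0.06, 0, 0, 0.5, 0, 0, 0, -0.06, 0, 0, 0.5, 0, 0, 0, -0.06, 0, 0, 0.5, 0, 0, 0, 0, 0, 0, 0.5]

```text
clock: 29.82
eef_pos: [480.4, -46.7, 103.9]
tool_rot: [-3.137, 0.004, 1.559]
force: [-0.9, 0.6, -0.4]
width: 21.3
gripper_force: 0.0
```

```bash
python3 - <<'E'
from h import *
t=ctrl.get_image("top"); tubes(t,(190,235,300,330))
g=t[240:305,196:250].astype(int).sum(2); b=cv2.medianBlur(t,25)[240:305,196:250].astype(int).sum(2)
for th in (30,40,55):
    ys,xs=np.nonzero((g-b>th)&(abs(t[240:305,196:250,0].astype(int)-t[240:305,196:250,2])<30)); k=(xs>15)&(ys<58); print(th,k.sum(),[w(196+x,240+y)[:2].round() for x,y in zip(xs[k],ys[k])][::max(1,k.sum()//6)])
cv2.imwrite("pics/c8.png",cv2.resize(t[225:315,180:300],None,fx=6.5,fy=6.5,interpolation=cv2.INTER_CUBIC)[:,:,::-1])
E
```

```text
red px 225 248 area 50.0 mid [544. 289.] ends [548. 309.] [541. 270.]
blue px 228 259 area 34.5 mid [516. 282.] ends [525. 265.] [508. 299.]
white px 233 273 area 14.0 mid [484. 268.] ends [490. 284.] [479. 252.]
30 54 [array([551., 289.]), array([491., 281.]), array([488., 272.]), array([486., 264.]), array([483., 257.]), array([478., 262.])]
40 39 [array([491., 286.]), array([488., 281.]), array([486., 279.]), array([486., 264.]), array([483., 262.]), array([481., 257.]), array([478., 250.])]
55 32 [array([491., 284.]), array([488., 279.]), array([486., 276.]), array([486., 264.]), array([483., 262.]), array([481., 259.]), array([478., 255.])]
```

View pics/c8.png

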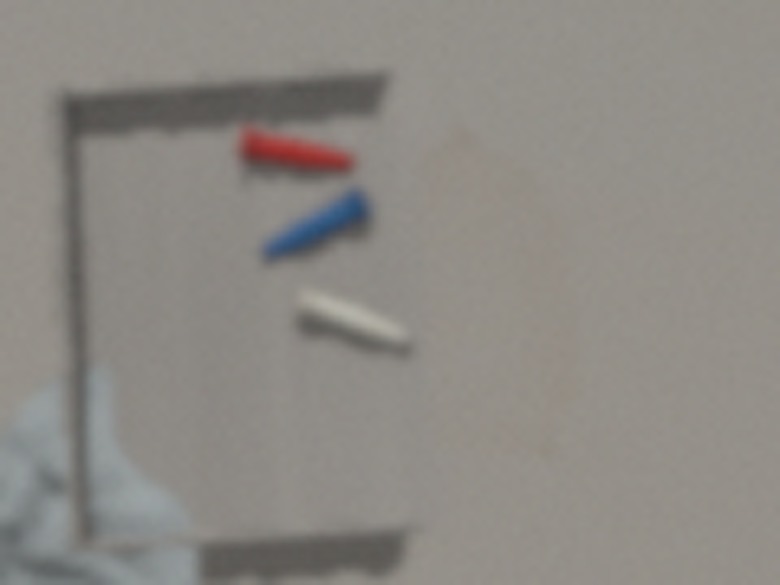

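White's trailing point at crop (410,345), y≈245, is too close to the edge. Its point trails, so I'll take it in the finger gap and push along its axis.

carry_out:
  deltas: [0, 0, 7.2, 0, 0, 0, 0.8, 0, 0, 7.2, 0, 0, 0, 0.8, 0, 0, 7.2, 0, 0, 0, 0.8, 0, 0, 0, 0.0489, -0.0235, 0, 0.8, 0, 0, 0, 0.0489, -0.0235, 0, 0.8, 0, 0, 0, 0.0489, -0.0235, 0, 0.8, 0, 0, 0, 0.0489, -0.0235, 0, 0.8, 0, 0, 0, 0.0489, -0.0235, 0, 0.8, 0, 0, 0, 0, 0, 0.04, 0.8, 0, 0, 0, 0, 0, 0.04, 0.8, 0, 0, 0, 0, 0, 0, 0.8]

```text
clock: 31.25
eef_pos: [459.8, 231.5, 22.9]
tool_rot: [-3.137, 0.005, 1.196]
force: [-0.1, -0.3, 0.8]
width: 8.4
gripper_force: 0.0
```

```bash
python3 - <<'E'
from h import *
for p in [(243,278),(226.9,271.5),(242.5,290)]: print(w(*p,5).round())
E
```

```text
[471. 245.   5.]
[487. 284.   5.]
[443. 246.   5.]
```

carry_out:
  deltas: [0, 0.3, 0, -0.006, 0.0055, 0, 0.8, 0, 0, 0, 0, 0, 0.018, 0.8, 0, 0, 0, 0, 0, 0, 0.8, 0, 0, 0, 0.01, 0, 0, 0.8, 0, 0, 0, 0.01, 0, 0, 0.8, 0, 0, 0, 0.01, 0, 0, 0.8, 0, 0, 0, 0.01, 0, 0, 0.8, 0, 0, 0, 0.008, 0, 0, 0.8, 0, 0, 0, 0, 0, 0, 0.8]

```text
clock: 32.38
eef_pos: [483.3, 268.9, 6.8]
tool_rot: [-3.14, -0.005, 1.193]
force: [0.8, -0.1, 0.7]
width: 8.7
gripper_force: 0.4
```

carry_out:
  deltas: [0, 0, 0, 0, 0, 0, 0.6, 0, 0, 0, 0, 0, 0, 0.6, 0, 0, 0, -0.03, 0, 0, 0.6, 0, 0, 0, -0.02, 0, 0, 0.6, 0, 0, 0, 0, 0, -0.05, 0.6, 0, 0, 0, 0, 0, -0.05, 0.6, 0, 0, 0, -0.0558, 0.022, 0, 0.6, 0, 0, 0, -0.0558, 0.022, 0, 0.6, 0, 0, 0, -0.0558, 0.022, 0, 0.6, 0, 0, 0, -0.0558, 0.022, 0, 0.6, 0, 0, 0, 0, 0, 0, 0.6]

```text
clock: 33.75
eef_pos: [462.7, -25.7, 104.9]
tool_rot: [-3.139, 0.0, 1.182]
force: [-0.9, 1.1, -0.9]
width: 17.3
gripper_force: 0.0
```

```bash
python3 - <<'E'
from h import *
t=ctrl.get_image("top"); tubes(t,(200,240,300,300))
g=t[240:300,200:300].astype(int); b=cv2.medianBlur(t,25)[240:300,200:300].astype(int).sum(2)
m=((g.sum(2)-b>30)&(abs(g[...,0]-g[...,2])<30)).astype(np.uint8)
n,l,st,ce=cv2.connectedComponentsWithStats(m)
for i in range(1,n):
    if st[i,4]>=8: x,y,ww,hh,a=st[i]; print(a,"y range",w(200+x+ww,240+y+hh/2)[1].round(),w(200+x,240+y+hh/2)[1].round(),"x range",w(200+x,240+y+hh)[0].round(),w(200+x,240+y)[0].round())
a=ctrl.get_image("side"); 
from h import w
E
```

```text
red px 225 248 area 50.0 mid [544. 289.] ends [548. 309.] [541. 270.]
blue px 228 259 area 33.5 mid [516. 282.] ends [525. 265.] [508. 299.]
white px 228 270 area 17.5 mid [491. 282.] ends [496. 299.] [485. 266.]
51 y range 260.0 300.0 x range 481.0 498.0
8 y range 338.0 347.0 x range 419.0 429.0
```

All three tubes are well inside: white at y 260–300, blue 262–299 and red 268–309, with the front edge near 243.

```bash
python3 -c "
from cell import ctrl
print(ctrl.finish_job())"
```

```text
the job is handed in; nothing more can be done
None
```

I swept all three microtubes into the tray and handed the job in at about 34 s; the last top picture shows each at least 15 mm past the front edge, but the hand-in returned no verdict.

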